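# Wind the clockwork display turntable and set it going

### The arm

A 7-joint arm with a two-finger parallel gripper is mounted at the origin on the work surface; the furniture and walls round the work are solid. World frame = base frame: x ahead of the robot, y to its left, z up, the work surface at z = 0. Lengths are in mm, angles in rad, forces in N, time in s.
With the tool pointing down it reaches from about 425 to 1025 mm from the base axis. Payload 3.6 kg.
Tool frame: the origin (TCP) lies on the mounting face of the last link; the fingertips stand 173 mm ahead of it and the grasp point (between the pads) lies 155 mm ahead of it (arm.tips_ahead is the distance from the TCP to the fingertips, in mm); z points along the fingers, y is the line along which they close (so a half turn about z gives the same grasp; the last joint's range is limited). The gripper opens to 85 mm and grips with 20 to 120 N. Pads are 22 mm wide; open, the fingers measure 114 mm over their backs; the gripper's body (76 mm by 85 mm) begins 54 mm behind the grasp point. The pads swing forward as they close: fully open they stand 13 mm farther back than shut.
Start: joints at [-1.353, 0.591, 0.048, 1.609, -0.033, 0.943, -0.034], TCP at [221.711, 690.271, 404.702] pointing down, gripper open.
Joint ranges: [-2.69, 2.69], [-0.47, 2.24], [-1.27, 1.36], [0.19, 2.51], [-1.53, 4.68], [0.08, 2.07], [-3.09, 3.09]. Speed limits (rad/s): [2.57, 2.57, 3.14, 3.14, 3.14, 3.14, 3.14].

### API

Orientations are given as a rotation vector (axis times angle).
In Python, from cell import arm, vision, close_job gives the robot as it stands. The module is installed in compiled form; this text tells all that it offers.
- The arm moves only by the tool apply_moves, never from a script. Its argument "targets" is a list of rows, each a list of 5 numbers: the closure, from 0 (fully open) to 1 (shut), then the shift along the world's x, y, z in mm, then the turn about the world's z in degrees. A call has 1 to 10 rows; each row is the pose to reach, as a shift and turn from the pose commanded when the call began; what a row does not reach only later rows make up. A row lasts 1/10 s, in which the tool goes at most 50 mm and 8.59 degrees, less where a joint would pass 70% of its speed; a pose out of reach is approached as far as the arm can. A call with a gripper value outside its range is refused whole. The fingers move at their own pace and stop on an object; "force" is the grip in N (left out, the last holds). Time passes only in rows, so rows that repeat a pose let the fingers close. It gives the time, the measured TCP pose, the force, the opening and the grip force at its end, in the units of the state.
- arm.sense(): the state, without advancing time (a new reading comes with each control period).
- vision.camera(name): name is "scene" or "side" or "wrist"; returns (picture, depth): 420x560x3 uint8, red, green, blue; 420x560 float32, mm along the optical axis (not along the pixel's ray), 0 where there is no reading.
- vision.camera_params(name): a dict with "K" (3x3 intrinsics, pixels), "D" ([k1, k2, p1, p2, k3] as OpenCV has them; the pictures are not rectified), "R" (3x3) and "t" (3): a world point X has camera coordinates R X + t. Camera axes: x right, y down, z forward; pixel columns grow to the right and rows downward; lengths in mm; the calibration is good to about 2 mm. A picture is of the moment at which its call begins: read the wrist's pose just before it. camera_params takes no time and is no camera call; for the wrist camera it gives the pose at the moment of the call.
- close_job(): hands the job in; it is judged then, once.
The state is a dict: "t": time; "joint_pos": joint angles; "qd": joint speeds; "joint_torque": joint torques, N m; "tcp_pos": TCP position; "orientation": TCP orientation; "contact_force": force on the tool from outside, world axes, zero at the start; "ft_torque": the same for the moment, N m; "finger_gap": finger opening in mm; "gripper_force": force on a finger pad.
Only numpy, scipy, OpenCV 4.12 (cv2) and the standard library are available. Lean on these libraries where they do the work, as an engineer would, in place of code of your own. Each camera call takes 0.05 s, during which the arm holds its last target. There are 200 camera calls.

### The job

The finished model house stands on a clockwork display turntable that has nearly run down. With the red-knobbed brake lever left at stop (red dot), wind the brass butterfly key clockwise, a part-turn at a time, until the gauge hand stays in the green band when you let go; then swing the brake lever fully over to the green dot so that the turntable carries the house round. Keep the house standing on the platter and do not shift the other things standing on the table.

Things in the scene. Friction and masses are not known exactly. Their poses are not given: they have to be found in the camera images.
- turntable: fixed clockwork turntable: dark wooden case 180 (its x) x 280 (its y) mm, flat deck 50 mm above the table. Origin: centre of its underside; z up, x away from the robot at yaw 0. On the deck: platter (centre at x 0, y +64 mm, 152 mm across, top 66 mm above the table) with the house; key (axis at x 0, y -82 mm) in the middle of a white gauge dial; the brake lever between platter and key
- key_hub (a point): on the key's upright axis, mid-height of its wings, 85 mm above the table. Brass butterfly key: two flat upright wings, 80 mm tip to tip, 7 mm thick, 68 to 102 mm above the table; each a round lobe 34 mm across centred 23 mm from the axis. Under it a ratchet wheel, radius 26, top at 62 mm. Push a wing round, or grip across it and twist. Nothing else within 50 mm rises above 65 mm
- key_wing (a point): tip of one wing, 40 mm from the axis, at the same height as key_hub (the other tip lies across the axis); hub to tip gives the direction of the wings
- key (a joint): winding of the mainspring, rad: grows as the key turns clockwise seen from above; a ratchet click holds it every 0.52 rad: let go, it springs back to the last click (by less than 0.52). Round the key lies the gauge, a flat white dial 100 mm across: its black hand moves clockwise, 0.6 rad per rad, from red through grey to the green band, 5.5 to 7.0, where the key stops. Takes up to 0.35 N m
- brake (a joint): brake lever angle, rad: 0 = stop (knob over the red dot), 0.42 = run (knob over the green dot, at the end stop); stays where it is left, turns counter-clockwise from above to run (its knob swings towards the platter side), about 1.5 N at the knob
- brake_knob (a point): centre of the red upright knob at the end of the brake lever, 15 mm across, from 56 to 88 mm above the table (this point 76 mm), 52 mm from the pivot
- brake_pivot (a point): point on the brake lever's upright axis at the height of brake_knob
- platter (a joint): angle of the platter, rad, counter-clockwise from above; it runs at 0.2 to 0.4 rad/s when the spring is wound and the brake is off, and stands still while the brake is on
- platter_top (a point): centre of the platter's upper face
- house: small painted model house with parapet, 78 x 88 mm, 62 mm high, loose on the platter. Origin: centre of its underside
- glue: white glue bottle with orange cap, 30 mm across, 74 mm high, standing; origin at the centre of its underside
- dome_a: small plaster dome on a 56 mm square tile, 26 mm high; origin at the centre of its underside
- barrel_a: dark model barrel standing upright, 27 mm across, 34 mm high; origin at the centre of its underside
- cottage: another painted model house with parapet, 87 x 84 mm, 56 mm high, standing on the table; origin at the centre of its underside

How it is judged:
By the outcome, as a careful person would: the job done as asked, in the order asked, and still so for the second after the job is handed in, with the robot touching nothing.
It also fails if it takes over 64 s, if anything falls off the work surface, if the arm or the gripper's body presses on something with over 40 N, if the wrist force passes 120 N, or if a joint passes its speed limit or range.

## Working session

There is one attempt and no reset: what is moved stays moved. The work goes in short steps, Python scripts to look and compute and a tool call to move; the robot and the scene stay as the last step left them, time stands still between calls to the robot, and variables do not carry over. Pictures are saved under pics/ and viewed, at most 10 in all, crops included, and the job is handed in when it is done.

Besides the shell and the picture viewer there is one more tool, called after ">>>" in YAML: its name, and indented under it one key for each argument. apply_moves: Moves the arm, as the interface text tells. Its arguments: {"type":"object","properties":{"targets":{"type":"array","items":{"type":"array","items":{"type":"number"}}},"force":{"type":"number"}},"required":["targets"]}

```bash
mkdir -p pics
cat > h.py <<'E'
import numpy as np, cv2
from cell import arm, vision
def ray(P,uv):
    n=cv2.undistortPoints(np.array([[uv]],float),np.array(P["K"],float),np.array(P["D"],float))[0,0]
    R=np.array(P["R"]);t=np.array(P["t"]).ravel()
    return -R.T@t, R.T@np.array([n[0],n[1],1.])
def onplane(P,uv,z):
    o,d=ray(P,uv); return o+d*(z-o[2])/d[2]
def proj(P,X):
    r,_=cv2.Rodrigues(np.array(P["R"],float))
    return cv2.projectPoints(np.array(X,float).reshape(-1,1,3),r,np.array(P["t"],float).ravel(),np.array(P["K"],float),np.array(P["D"],float))[0][:,0]
def cloud(name):
    im,d=vision.camera(name); P=vision.camera_params(name)
    v,u=np.mgrid[:420,:560]
    n=cv2.undistortPoints(np.stack([u,v],-1).reshape(-1,1,2).astype(float),np.array(P["K"],float),np.array(P["D"],float))[:,0]
    c=np.c_[n,np.ones(len(n))]*d.reshape(-1,1)
    X=(c-np.array(P["t"]).ravel())@np.array(P["R"])
    return im,d,P,X.reshape(420,560,3)
def save(im,n): cv2.imwrite(f"pics/{n}.png",im[:,:,::-1])
E
python3 - <<'E'
from h import *
ims=[]
for n in("scene","side"):
    im,d,P,X=cloud(n); np.savez(f"{n}.npz",im=im,d=d,X=X); save(im,n)
    hs=cv2.cvtColor(im,cv2.COLOR_RGB2HSV)
    print(n,"cam",-np.array(P["R"]).T@np.array(P["t"]).ravel())
    m=((hs[...,0]<6)|(hs[...,0]>174))&(hs[...,1]>170)&(hs[...,2]>90)
    k,l,s,c=cv2.connectedComponentsWithStats(m.astype(np.uint8))
    for i in range(1,k):
        if s[i,4]>20: print("red",s[i],c[i].round(1),np.median(X[l==i],0).round(),onplane(P,c[i],72).round(1))
s=arm.sense();print(s)
E
```

```text
scene cam [-85.60180046 604.65060834 450.45166489]
side cam [ 83.09613602 651.7895714  549.90780589]
red [300 187   4   8  21] [301.3 190.2] [ 476. -108.   54.] [462.6 -80.   72. ]
{'t': 0.1, 'joint_pos': array([-1.35348603,  0.59203785,  0.04832714,  1.60970374, -0.03329989,
        0.9427104 , -0.03371997]), 'qd': array([-7.40134555e-04, -1.18715444e-03,  5.77124535e-05, -5.35749601e-03,
       -1.04157544e-03,  7.38270918e-04,  7.80531499e-04]), 'joint_torque': array([ 4.39406169e-03, -5.50001156e+01,  1.55322332e+00, -1.98824841e+01,
        9.75042349e-03,  3.81521575e-03,  2.07136623e-05]), 'tcp_pos': array([221.58873892, 689.88827583, 403.64428853]), 'orientation': array([-0.48616328, -3.10355318,  0.00321255]), 'contact_force': array([ 0.10842156,  0.73057545, -0.77995279]), 'ft_torque': array([-0.00390756,  0.03557337, -0.00447108]), 'gripper_force': 0.0, 'finger_gap': 85.79718317557627}
```

View pics/scene.png

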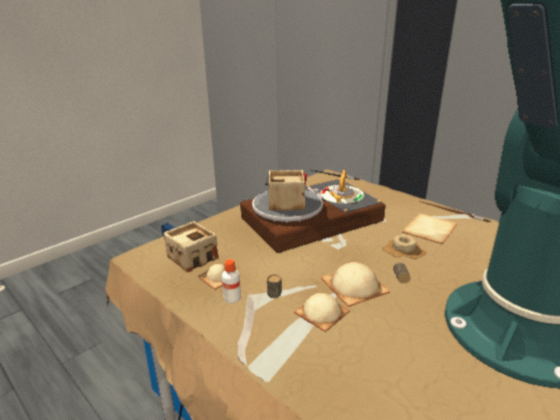

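View pics/side.png

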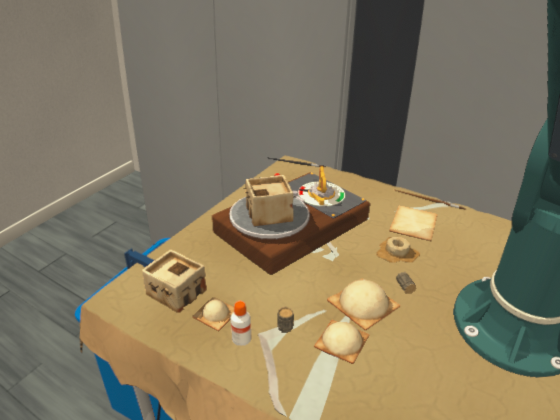

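The pictures show the turntable with the house on its platter at side px (270,213), the dial and key at (323,190), and a possible knob behind the house at (277,177). Next I'll measure these roughly.

Run:
```python
from h import *
for n in("scene","side"):
    z=np.load(n+".npz");X=z["X"];im=z["im"];P=vision.camera_params(n)
    u,v=(323,188) if n=="side" else (342,190)
    print(n,"deck pts",[X[b,a].round() for a,b in ([(369,207),(310,178),(215,215),(273,245)] if n=="side" else [(384,205),(242,207),(278,222)])])
    m=(abs(X[...,2]-66)<6)&(X[...,0]>300)&(X[...,0]<800)&(abs(X[...,1]+50)<250)
    print("z66",m.sum(),X[m].mean(0).round(),X[m].min(0).round(),X[m].max(0).round())
    hs=cv2.cvtColor(im,cv2.COLOR_RGB2HSV)
    for lo,hi,nm in(((40,80,60),(85,255,255),"green"),((12,150,150),(28,255,255),"brass"),((0,140,80),(8,255,255),"red"),((172,140,80),(180,255,255),"red2")):
        k,l,s,c=cv2.connectedComponentsWithStats(cv2.inRange(hs,lo,hi))
        for i in range(1,k):
            q=c[i]
            if s[i,4]>6 and 250<q[0]<400 and 160<q[1]<225: print(nm,s[i],q.round(1),np.median(X[l==i],0).round())
P=vision.camera_params("wrist");R=np.array(P["R"]);print("wrist cam",-R.T@np.array(P["t"]).ravel(),R[2])
```

```text
scene deck pts [array([ 337., -145.,   48.]), array([571.,  68.,  41.]), array([449.,  76.,  50.])]
z66 1365 [455.  14.  67.] [ 403. -149.   60.] [555.  94.  72.]
green [354 194   9   7  26] [358.2 197.4] [ 395. -130.   54.]
brass [339 171   7  20  73] [342.1 181. ] [ 423. -103.   97.]
brass [331 192  13   9  39] [336.6 196.4] [421. -84.  62.]
red [304 173   3   8  14] [304.9 176.1] [521. -87.  86.]
red [322 188   6   5  15] [324.4 190. ] [ 476. -107.   55.]
side deck pts [array([ 336., -146.,   40.]), array([ 487., -166.,   54.]), array([575.,  63.,  51.]), array([428.,  86.,  52.])]
z66 1902 [461.  23.  66.] [ 403. -149.   60.] [554.  94.  72.]
green [336 192   8  10  43] [340.3 196.6] [ 395. -127.   54.]
brass [317 166  10  25 143] [321.7 179.2] [ 435. -114.   95.]
brass [308 190  27  15  97] [319.2 197.5] [422. -91.  60.]
red [275 173   5   3  11] [276.7 174. ] [526. -87.  88.]
red [299 186   6   9  30] [301.2 190.3] [ 477. -107.   54.]
wrist cam [147.90271774 713.09922455 372.07824418] [ 0.28610876 -0.0934202  -0.95363224]
```

>>> apply_moves:
  targets:
    - [0,26,-40,0,0]
    - [0,52,-80,0,0]
    - [0,78,-120,0,0]
    - [0,104,-160,0,0]
    - [0,130,-200,0,0]
    - [0,156,-240,0,0]
    - [0,182,-280,0,0]
    - [0,208,-320,0,0]
    - [0,234,-360,0,0]
    - [0,258,-400,0,0]

```text
t: 1.1
tcp_pos: [480.5, 288.4, 404.5]
orientation: [-0.486, -3.104, 0.0]
contact_force: [0.5, -0.1, -0.1]
finger_gap: 85.6
gripper_force: 0.0
```

>>> apply_moves:
  targets:
    - [0,0,-40,0,0]
    - [0,0,-80,0,0]
    - [0,0,-120,0,0]
    - [0,0,-160,0,0]
    - [0,0,-200,0,0]
    - [0,0,-240,0,0]
    - [0,0,-280,0,0]
    - [0,-5,-320,0,0]
    - [0,-10,-350,0,0]
    - [0,-10,-350,0,0]

```text
t: 2.1
tcp_pos: [468.3, -64.4, 404.6]
orientation: [-0.499, -3.101, 0.003]
contact_force: [0.2, 0.2, -0.3]
finger_gap: 85.5
gripper_force: 0.0
```

Run:
```python
from h import *
s=arm.sense();print({k:np.round(s[k],3) for k in("t","joint_pos","tcp_pos","orientation")})
im,d,P,X=cloud("wrist");save(im,"w1");np.savez("w1.npz",im=im,X=X,**{k:np.array(v) for k,v in P.items()})
```

```text
{'t': np.float64(2.1), 'joint_pos': array([-0.11 ,  0.28 ,  0.184,  2.168, -0.075,  0.701,  1.376]), 'tcp_pos': array([468.323, -64.376, 404.55 ]), 'orientation': array([-4.990e-01, -3.101e+00,  3.000e-03])}
```

View pics/w1.png

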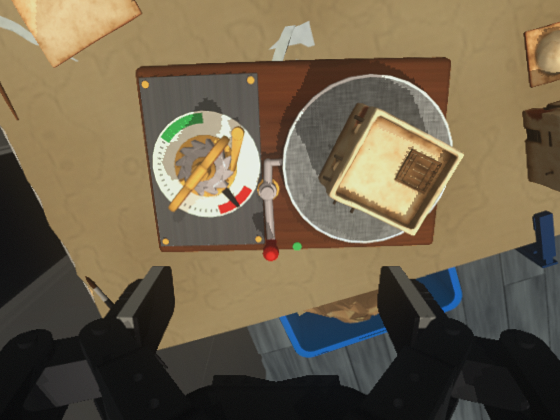

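The wrist picture shows the dial at (206,164), the key, the knob at (270,254) with the lever pivot at (268,188), the green dot at (297,246) and the platter at (367,160). The hand is in the red at about (232,195). I'll measure these.

Run:
```python
from h import *
z=np.load("w1.npz");im=z["im"];X=z["X"];P={k:z[k] for k in "KDRt"}
cv2.imwrite("pics/c1.png",cv2.resize(im[90:270,130:330],None,fx=3.2,fy=3.2,interpolation=cv2.INTER_CUBIC)[:,:,::-1])
hs=cv2.cvtColor(im,cv2.COLOR_RGB2HSV)
r=np.zeros(im.shape[:2],bool);r[90:270,130:330]=1
# dial: height 50-58 & white
m=cv2.inRange(hs,(0,0,150),(180,60,255)); m[:, :140]=0;m[:,262:]=0;m[:95]=0;m[225:]=0
c=np.vstack([c for c in cv2.findContours(m,0,1)[0] if len(c)>8]);hull=cv2.convexHull(c);e=cv2.fitEllipse(hull)
print("dial",e,onplane(P,e[0],52), "z",np.median(X[m>0],0))
w=r&(X[...,2]>85)&(X[...,2]<108)&(X[...,1]<-50); print("wing top pts",w.sum())
Q=X[w]
for a in(Q[Q[:,2]>96],Q): 
    mu=a.mean(0);U=np.linalg.svd(a[:,:2]-mu[:2],full_matrices=0)[2];p=(a[:,:2]-mu[:2])@U[0];print(mu.round(1),U[0],p.min(),p.max(),len(a))
def comp(nm,lo,hi):
    k,l,s,c=cv2.connectedComponentsWithStats(cv2.inRange(hs,lo,hi)*r.astype(np.uint8))
    for i in range(1,k):
        if s[i,4]>15: print(nm,s[i],c[i].round(1),np.median(X[l==i],0).round(1),"max z",np.percentile(X[l==i][:,2],95))
comp("red",(0,150,90),(8,255,255));comp("red2",(172,150,90),(180,255,255));comp("green",(40,80,60),(85,255,255));comp("gold",(15,140,120),(30,255,255))
pl=(abs(X[...,2]-66)<4)&(X[...,1]>-75)&(X[...,0]>350)
h=cv2.convexHull(X[pl][:,:2].astype(np.float32));print("platter circ",cv2.minEnclosingCircle(h))
for uv in((268,188),):print("pivot",X[uv[1],uv[0]],onplane(P,uv,68))
print("corners",[X[b,a].round(1) for a,b in((145,84),(250,80),(165,241),(258,239))])
```

```text
dial ((207.18142700195312, 164.1156005859375), (102.97257995605469, 114.63292694091797), 121.29461669921875) [ 437.24193817 -118.28911535   52.        ] z [ 440.9531164  -117.28254855   51.7707459 ]
wing top pts 1004
[ 437.  -118.2   98.6] [ 0.54002037 -0.84165195] -32.625591551861525 36.46985195315355 677
[ 443.9 -113.6   96.2] [0.9963133  0.08578938] -26.631811988095 90.30392819590708 1004
red [235 186  16  19 146] [242.5 194.8] [475.  -97.2  52. ] max z 53.27351671899855
red [219 201  17  12 121] [226.6 206.6] [ 481.5 -115.6   52. ] max z 53.396283536232595
red [263 246  16  15 194] [270.4 252.9] [525.2 -85.7  84.8] max z 86.98392472726768
green [161 113  42  29 459] [181.2 125.2] [ 396.8 -127.9   52. ] max z 53.27536402911318
green [293 242   9   9  65] [296.8 246. ] [542.1 -64.4  49.9] max z 51.22758766161357
gold [ 169  127   75   85 1738] [208.  162.9] [ 432.1 -110.8   80.9] max z 100.71850043983294
gold [175 166   5   9  32] [177.  169.2] [ 432.4 -146.    54.6] max z 55.68975917339046
gold [257 179   6  12  21] [259.5 184.3] [469.8 -78.7  51.1] max z 54.4838301878796
gold [273 179   7  21  50] [276.3 187.3] [477.8 -64.6  50.6] max z 51.96757192223092
gold [217 188   8   6  23] [220.3 189.7] [ 463.4 -114.9   54.6] max z 60.24888694240584
gold [204 192   9   4  22] [207.5 194. ] [ 463.5 -127.8   54.7] max z 56.13188911304993
gold [255 236   6   6  28] [257.8 238.6] [521.7 -97.9  52.2] max z 53.5790002094834
gold [163 238   6   6  29] [165.3 240.9] [ 496.1 -185.7   52.5] max z 53.68621102424187
platter circ ((476.80145263671875, 9.93576431274414), 85.10531616210938)
pivot [473.05647726 -70.98422621  64.52190326] [472.18131986 -70.61551698  68.        ]
corners [array([ 354.1, -144.3,   52.2]), array([380. , -56.6,  52.1]), array([ 496.4, -186.8,   50.8]), array([521.9, -97.9,  52.9])]
```

View pics/c1.png

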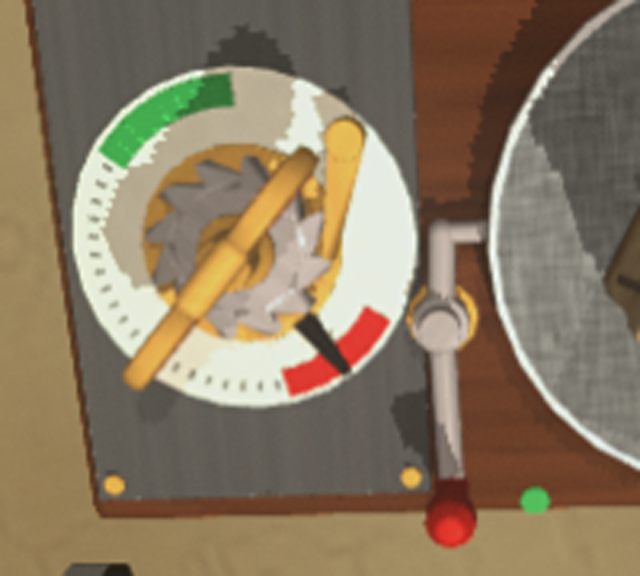

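Key axis at about (437,-118), with the wings along -57°. I'll line up above it with a turn of -39°.

>>> apply_moves:
  targets:
    - [0,-10,-15,0,-8]
    - [0,-20,-30,-20,-16]
    - [0,-32,-45,-50,-24]
    - [0,-32,-56,-80,-32]
    - [0,-32,-56,-80,-39]
    - [0,-32,-56,-80,-39]
    - [0,-32,-56,-80,-39]
  force: 100

```text
t: 2.85
tcp_pos: [438.4, -114.6, 324.7]
orientation: [1.488, 2.767, 0.001]
contact_force: [-0.0, 0.2, 0.2]
finger_gap: 85.4
gripper_force: 0.0
```

```bash
cat > st.py <<'E'
from h import *
from scipy.spatial.transform import Rotation as R
s=arm.sense();y=R.from_rotvec(s["orientation"]).as_matrix()
print("t",s["t"],"tcp",s["tcp_pos"].round(1),"closing yaw",np.degrees(np.arctan2(y[1,1],y[0,1])).round(1),"toolz",y[:,2].round(3),"j",s["joint_pos"].round(2),"F",s["contact_force"].round(1),"gap",round(s["finger_gap"],1))
E
python3 st.py
```

```text
t 2.85 tcp [ 438.4 -114.6  324.7] closing yaw 33.5 toolz [ 0.  0. -1.] j [-0.08  0.4   0.31  2.28 -0.26  0.49  1.02] F [-0.   0.2  0.2] gap 85.4
```

>>> apply_moves:
  targets:
    - [0,-1.5,-3.5,-30,-1]
    - [0,-1.5,-3.5,-60,-1]
    - [0,-1.5,-3.5,-82,-1]
    - [0,-1.5,-3.5,-82,-1]
    - [1,-1.5,-3.5,-82,-1]
    - [1,-1.5,-3.5,-82,-1]
    - [1,-1.5,-3.5,-82,-1]
    - [1,-1.5,-3.5,-82,-1]
    - [1,-1.5,-3.5,-82,-1]
    - [1,-1.5,-3.5,-82,-1]
  force: 100

```text
t: 3.85
tcp_pos: [435.8, -119.8, 243.7]
orientation: [1.519, 2.749, -0.0]
contact_force: [-2.5, -1.0, 10.6]
finger_gap: 9.8
gripper_force: 98.1
```

```bash
python3 st.py
```

```text
t 3.85 tcp [ 435.8 -119.8  243.7] closing yaw 32.1 toolz [ 0. -0. -1.] j [ 0.03  0.56  0.19  2.33 -0.36  0.28  1.1 ] F [-2.5 -1.  10.6] gap 9.8
```

>>> apply_moves:
  targets:
    - [1,0,0,0,0]
    - [1,0,0,0,-8]
    - [1,0,0,0,-16]
    - [1,0,0,0,-24]
    - [1,0,0,0,-32]
    - [1,0,0,0,-40]
    - [1,0,0,0,-48]
    - [1,0,0,0,-56]
    - [1,0,0,0,-64]
    - [1,0,0,0,-72]

```text
t: 4.85
tcp_pos: [438.8, -119.7, 243.8]
orientation: [2.843, 1.325, 0.008]
contact_force: [3.5, -0.1, 2.1]
finger_gap: 9.3
gripper_force: 98.0
```

```bash
python3 st.py
```

```text
t 4.85 tcp [ 438.8 -119.7  243.8] closing yaw -40.0 toolz [ 0.007 -0.002 -1.   ] j [-0.19  0.61  0.49  2.33 -0.85  0.37  0.33] F [ 3.5 -0.1  2.1] gap 9.3
```

Low forces, the key is following. Continuing the same twist.

>>> apply_moves:
  targets:
    - [1,0,0,0,-8]
    - [1,0,0,0,-16]
    - [1,0,0,0,-24]
    - [1,0,0,0,-32]
    - [1,0,0,0,-40]
    - [1,0,0,0,-48]
    - [1,0,0,0,-56]
    - [1,0,0,0,-64]
    - [1,0,0,0,-72]
    - [1,0,0,0,-76]

```text
t: 5.85
tcp_pos: [439.5, -122.4, 244.0]
orientation: [3.051, -0.706, 0.016]
contact_force: [5.7, -7.7, -2.8]
finger_gap: 9.2
gripper_force: 98.0
```

>>> apply_moves:
  targets:
    - [1,0,0,0,0]
    - [1,0,0,0,0]
    - [0,0,0,0,0]
    - [0,0,0,0,0]
    - [0,0,0,0,0]
    - [0,0,0,0,0]
    - [0,0,0,0,0]
    - [0,0,0,40,0]
    - [0,0,0,60,0]
    - [0,0,0,80,0]

```text
t: 6.85
tcp_pos: [435.9, -119.1, 323.6]
orientation: [-3.062, 0.702, 0.0]
contact_force: [0.1, 0.6, 0.3]
finger_gap: 85.4
gripper_force: 0.0
```

```bash
python3 st.py
python3 - <<'E'
from h import *
im,d,P,X=cloud("wrist");save(im,"w2")
w=(X[...,2]>95)&(X[...,2]<107)&(np.hypot(X[...,0]-437,X[...,1]+118)<46)
Q=X[w];mu=Q.mean(0);U=np.linalg.svd(Q[:,:2]-mu[:2],full_matrices=0)[2];p=(Q[:,:2]-mu[:2])@U[0];print(mu,U[0],np.degrees(np.arctan2(U[0][1],U[0][0])),p.min(),p.max(),len(Q))
E
```

```text
t 6.85 tcp [ 435.9 -119.1  323.6] closing yaw -115.8 toolz [-0.  0. -1.] j [-0.56  0.63  1.06  2.3  -0.9   0.72 -0.86] F [0.1 0.6 0.3] gap 85.4
[ 441.89887115 -124.59227076   99.93127906] [-0.99809307 -0.06172703] -176.46105204275685 -34.71395910305919 39.7057353208197 1593
```

View pics/w2.png

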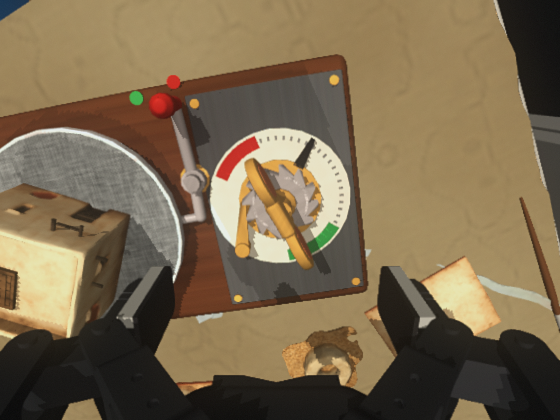

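Hand moved out of red, now at (310,143); brake lever is still over red. Next I'll work out the wing and hand angles exactly.

```bash
cat > look.py <<'E'
from h import *
im,d,P,X=cloud("wrist"); C=np.array([437,-118.3])
hs=cv2.cvtColor(im,cv2.COLOR_RGB2HSV)
r=np.hypot(X[...,0]-C[0],X[...,1]-C[1]); z=X[...,2]
ang=lambda m:(np.degrees(np.arctan2(X[m][:,1]-C[1],X[m][:,0]-C[0])))
def mean(a): q=np.radians(a); return np.degrees(np.arctan2(np.sin(q).mean(),np.cos(q).mean()))
hand=(r>36)&(r<49)&(hs[...,2]<60)&(abs(z-52)<4)
g=(r<50)&(abs(z-52)<4)&(hs[...,0]>40)&(hs[...,0]<85)&(hs[...,1]>80)
rd=(r<50)&(abs(z-52)<4)&((hs[...,0]<8)|(hs[...,0]>172))&(hs[...,1]>150)
for n,m in(("hand",hand),("green",g),("red",rd)):
    if m.any():
        a=ang(m);c=mean(a);e=(a-c+180)%360-180;print(n,m.sum(),"mean",c.round(1),"span",np.percentile(e,[1,99]).round(1)+c)
# wings: doubled-angle direction of points high up and well off axis
for lo in(90,96,99):
    w=(z>lo)&(z<107)&(r<44)&(r>12)
    a=np.radians(2*ang(w));c=X[w].mean(0);print("wing",lo,w.sum(),np.degrees(np.arctan2(np.sin(a).mean(),np.cos(a).mean())/2).round(1),c.round(1))
k=((hs[...,0]<6)|(hs[...,0]>174))&(hs[...,1]>150)&(z>70)&(z<92)
print("knob",k.sum(),np.median(X[k],0).round(1))
E
python3 look.py
```

```text
hand 110 mean -56.3 span [-60.63734184 -53.53734184]
green 419 mean -156.8 span [-190.70665035 -137.40665035]
red 625 mean 13.1 span [-9.80162388 37.59837612]
wing 90 1140 2.0 [ 442.2 -123.7   96.8]
wing 96 771 3.0 [ 440.4 -123.2   98.4]
wing 99 298 3.3 [ 439.  -123.1   99.7]
knob 540 [526.  -91.4  83.8]
```

>>> apply_moves:
  targets:
    - [0,1,0,0,8]
    - [0,1,0,0,16]
    - [0,1,0,0,24]
    - [0,1,0,0,28]
    - [0,1,0,-40,28]
    - [0,1,0,-80,28]
    - [0,1,0,-80,28]
    - [1,1,0,-80,28]
    - [1,1,0,-80,28]
    - [1,1,0,-80,28]

```text
t: 7.95
tcp_pos: [437.6, -119.6, 244.0]
orientation: [3.14, 0.059, 0.004]
contact_force: [0.9, -0.5, 0.1]
finger_gap: 43.9
gripper_force: 0.0
```

>>> apply_moves:
  targets:
    - [1,0,0,0,0]
    - [1,0,0,0,0]
    - [1,0,0,0,0]
    - [1,0,0,0,-8]
    - [1,0,0,0,-16]
    - [1,0,0,0,-24]
    - [1,0,0,0,-32]
    - [1,0,0,0,-40]
    - [1,0,0,0,-48]
    - [1,0,0,0,-56]

```text
t: 8.95
tcp_pos: [437.4, -121.7, 244.2]
orientation: [2.792, -1.428, 0.01]
contact_force: [-1.2, -6.2, 3.4]
finger_gap: 9.3
gripper_force: 98.4
```

```bash
python3 st.py
```

```text
t 8.95 tcp [ 437.4 -121.7  244.2] closing yaw -144.2 toolz [ 0.003 -0.008 -1.   ] j [-0.46  0.78  0.92  2.34 -1.21  0.64 -1.09] F [-1.2 -6.2  3.4] gap 9.3
```

>>> apply_moves:
  targets:
    - [1,0,0,0,-8]
    - [1,0,0,0,-16]
    - [1,0,0,0,-24]
    - [1,0,0,0,-32]
    - [1,0,0,0,-40]
    - [1,0,0,0,-44]
    - [1,0,0,0,-44]
    - [0,0,0,0,-44]
    - [0,0,0,0,-44]
    - [0,0,0,0,-44]

```text
t: 9.95
tcp_pos: [437.3, -118.7, 242.7]
orientation: [-2.065, 2.366, 0.002]
contact_force: [-0.3, -0.3, -0.7]
finger_gap: 52.7
gripper_force: 0.0
```

>>> apply_moves:
  targets:
    - [0,0,0,0,0]
    - [0,0,0,0,0]
    - [0,0,0,40,0]
    - [0,0,0,80,0]
    - [0,0,0,80,8]
    - [0,0,0,80,16]
    - [0,0,0,80,24]
    - [0,0,0,80,32]
    - [0,0,0,80,40]
    - [0,0,0,80,40]

```text
t: 10.95
tcp_pos: [437.0, -119.2, 323.0]
orientation: [-2.749, 1.518, 0.0]
contact_force: [-0.5, 0.8, 0.9]
finger_gap: 85.6
gripper_force: 0.0
```

```bash
python3 st.py; python3 look.py
```

```text
t 10.95 tcp [ 437.  -119.2  323. ] closing yaw -147.8 toolz [ 0.001  0.002 -1.   ] j [-0.57  0.65  1.08  2.3  -0.92  0.73 -1.4 ] F [-0.5  0.8  0.9] gap 85.6
hand 109 mean -107.1 span [-230.51126978 -101.61126978]
green 668 mean -163.2 span [-190.30546219 -137.60546219]
red 593 mean 12.3 span [-10.51042759  37.28957241]
wing 90 1167 -85.8 [ 438.8 -131.1   97.6]
wing 96 846 -86.1 [ 438.3 -129.5   99.2]
wing 99 478 -86.6 [ 437.9 -126.4  100.4]
knob 525 [525.2 -92.9  84.6]
```

>>> apply_moves:
  targets:
    - [0,0,0,0,8]
    - [0,0,0,0,16]
    - [0,0,0,0,24]
    - [0,0,0,0,32]
    - [0,0,0,0,40]
    - [0,0,0,0,48]
    - [0,0,0,0,56]
    - [0,0,0,0,64]
    - [0,0,0,0,72]
    - [0,0,0,0,80]

```text
t: 12.0
tcp_pos: [437.0, -119.3, 322.4]
orientation: [-3.082, -0.608, 0.002]
contact_force: [0.4, 0.1, -0.1]
finger_gap: 85.1
gripper_force: 0.0
```

>>> apply_moves:
  targets:
    - [0,0,0,0,8]
    - [0,0,0,0,16]
    - [0,0,0,0,24]
    - [0,0,0,0,32]
    - [0,0,0,0,40]
    - [0,0,0,0,48]
    - [0,0,0,0,56]
    - [0,0,0,0,64]
    - [0,0,0,0,70]
    - [0,0,0,0,70]

```text
t: 13.0
tcp_pos: [437.0, -119.5, 322.4]
orientation: [-2.181, -2.259, 0.001]
contact_force: [0.5, -0.2, -0.0]
finger_gap: 85.4
gripper_force: 0.0
```

```bash
python3 st.py; python3 look.py
```

```text
t 13.0 tcp [ 437.  -119.5  322.4] closing yaw 2.0 toolz [-0.001  0.    -1.   ] j [-0.09  0.41  0.33  2.28 -0.28  0.48  0.5 ] F [ 0.5 -0.2 -0. ] gap 85.4
hand 86 mean -104.1 span [-107.36749662 -100.46749662]
green 664 mean -164.2 span [-190.43646398 -137.53646398]
red 594 mean 13.5 span [-10.46889687  37.33110313]
wing 90 1024 -86.1 [ 437.  -118.6   98.2]
wing 96 816 -86.1 [ 437.2 -121.2   99.2]
wing 99 483 -86.2 [ 437.1 -119.7  100.4]
knob 521 [523.8 -88.3  84.7]
```

>>> apply_moves:
  targets:
    - [0,0,0,-40,1.5]
    - [0,0,0,-80,1.5]
    - [0,0,0,-80,1.5]
    - [1,0,0,-80,1.5]
    - [1,0,0,-80,1.5]
    - [1,0,0,-80,1.5]
    - [1,0,0,-80,1.5]
    - [1,0,0,-80,1.5]
    - [1,0,0,-80,1.5]
    - [1,0,0,-80,1.5]

```text
t: 14.05
tcp_pos: [437.3, -119.4, 244.0]
orientation: [2.149, 2.291, 0.002]
contact_force: [-2.3, 0.4, 11.3]
finger_gap: 9.6
gripper_force: 98.1
```

>>> apply_moves:
  targets:
    - [1,0,0,0,-8]
    - [1,0,0,0,-16]
    - [1,0,0,0,-24]
    - [1,0,0,0,-32]
    - [1,0,0,0,-40]
    - [1,0,0,0,-48]
    - [1,0,0,0,-56]
    - [1,0,0,0,-64]
    - [1,0,0,0,-72]
    - [1,0,0,0,-80]

```text
t: 15.05
tcp_pos: [440.0, -121.0, 244.2]
orientation: [3.113, 0.367, 0.012]
contact_force: [3.3, -3.7, 1.1]
finger_gap: 9.6
gripper_force: 98.0
```

```bash
python3 st.py
```

```text
t 15.05 tcp [ 440.  -121.   244.2] closing yaw -76.6 toolz [ 0.008 -0.006 -1.   ] j [-0.22  0.62  0.54  2.33 -0.9   0.39 -0.25] F [ 3.3 -3.7  1.1] gap 9.6
```

>>> apply_moves:
  targets:
    - [1,0,0,0,-8]
    - [1,0,0,0,-16]
    - [1,0,0,0,-23]
    - [1,0,0,0,-23]
    - [1,0,0,0,-23]
    - [0,0,0,0,-23]
    - [0,0,0,0,-23]
    - [0,0,0,0,-23]
    - [0,0,0,0,-23]
    - [0,0,0,0,-23]

```text
t: 16.05
tcp_pos: [437.0, -118.9, 242.6]
orientation: [-3.131, 0.254, 0.001]
contact_force: [0.9, -0.6, 0.4]
finger_gap: 80.7
gripper_force: 0.0
```

>>> apply_moves:
  targets:
    - [0,0,0,40,0]
    - [0,0,0,80,0]
    - [0,10,0,110,8]
    - [0,20,0,110,16]
    - [0,30,0,110,24]
    - [0,30,0,110,24]

```text
t: 16.65
tcp_pos: [468.3, -119.0, 353.2]
orientation: [-3.115, -0.404, -0.004]
contact_force: [-1.3, 0.5, -0.1]
finger_gap: 85.3
gripper_force: 0.0
```

```bash
python3 st.py; python3 look.py;python3 - <<'E'
from h import *
im,d,P,X=cloud("wrist");save(im,"w3")
E
```

```text
t 16.65 tcp [ 468.3 -119.   353.2] closing yaw -75.2 toolz [ 0.002  0.    -1.   ] j [-0.46  0.49  0.83  2.21 -0.6   0.67 -0.5 ] F [-1.3  0.5 -0.1] gap 85.3
hand 63 mean -154.4 span [-156.96534518 -150.36534518]
green 273 mean -166.0 span [-190.14293879 -138.64293879]
red 465 mean 13.3 span [-10.74727532  38.35272468]
wing 90 765 3.7 [ 441.7 -122.3   97.8]
wing 96 592 4.1 [ 438.7 -122.6   99. ]
wing 99 324 3.4 [ 437.6 -122.8  100.1]
knob 396 [525.4 -90.2  84.8]
```

View pics/w3.png

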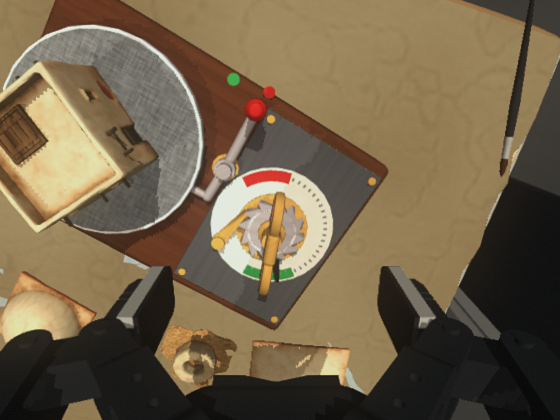

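The hand rests mid-green at -154° (band -138° to -190°), and the knob is at (256,108), still by the red dot. Now the brake: I'll shut the fingers and come down beside the knob.

>>> apply_moves:
  targets:
    - [1,20,-4,0,-8]
    - [1,40,-8,0,-15]
    - [1,56,-10,0,-15]
    - [1,56,-10,-20,-15]
    - [1,56,-10,-40,-15]
    - [1,56,-10,-60,-15]
    - [1,56,-10,-80,-15]
    - [1,56,-10,-100,-15]
    - [1,56,-10,-112,-15]
    - [1,56,-10,-112,-15]

```text
t: 17.75
tcp_pos: [522.1, -129.1, 239.2]
orientation: [-3.141, 0.011, 0.006]
contact_force: [0.4, 0.7, 0.1]
finger_gap: -0.1
gripper_force: 0.0
```

```bash
python3 st.py;python3 - <<'E'
from h import *
im,d,P,X=cloud("wrist");save(im,"w4")
E
```

```text
t 17.75 tcp [ 522.1 -129.1  239.2] closing yaw -90.4 toolz [-0.004  0.001 -1.   ] j [-0.3   0.73  0.67  2.16 -0.89  0.56 -0.54] F [0.4 0.7 0.1] gap -0.1
```

View pics/w4.png

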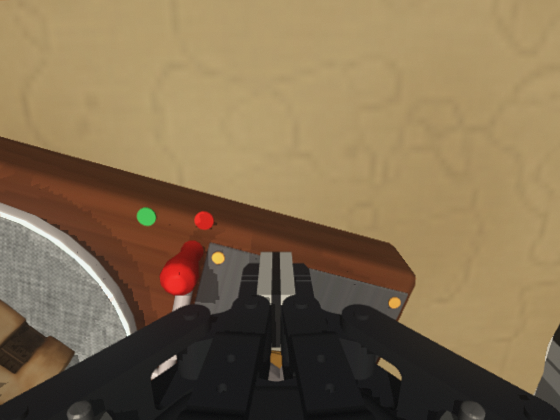

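The fingertips (275,270) stand beside the knob (180,272) with clear space between. Pushing +y.

>>> apply_moves:
  targets:
    - [1,1,5,0,0]
    - [1,1,10,0,0]
    - [1,2,15,0,0]
    - [1,2,20,0,0]
    - [1,3,24,0,0]
    - [1,3,28,0,0]
    - [1,3,31,0,0]
    - [1,3,34,0,0]
    - [1,3,36,0,0]
    - [1,3,36,0,0]

```text
t: 18.8
tcp_pos: [526.0, -92.7, 240.5]
orientation: [-3.141, 0.007, 0.002]
contact_force: [0.4, -0.5, 0.2]
finger_gap: -0.0
gripper_force: 0.2
```

```bash
python3 st.py;python3 look.py | grep knob
```

```text
t 18.8 tcp [526.  -92.7 240.5] closing yaw -90.3 toolz [-0.001  0.001 -1.   ] j [-0.38  0.73  0.67  2.17 -0.9   0.56 -0.59] F [ 0.4 -0.5  0.2] gap -0.0
knob 1195 [531.6 -72.4  84.5]look.py:16: RuntimeWarning: Mean of empty slice.
  a=np.radians(2*ang(w));c=X[w].mean(0);print("wing",lo,w.sum(),np.degrees(np.arctan2(np.sin(a).mean(),np.cos(a).mean())/2).round(1),c.round(1))
  ret = um.true_divide(
  ret = ret.dtype.type(ret / rcount)
```

>>> apply_moves:
  targets:
    - [1,0,2,0,0]
    - [1,0,4,0,0]
    - [1,0,5,0,0]
    - [1,0,5,0,0]

```text
t: 19.25
tcp_pos: [525.7, -89.5, 240.7]
orientation: [3.138, -0.01, -0.0]
contact_force: [-1.3, -4.5, -1.2]
finger_gap: -0.3
gripper_force: 2.4
```

```bash
python3 st.py;python3 look.py 2>/dev/null| grep knob
```

```text
t 19.25 tcp [525.7 -89.5 240.7] closing yaw -90.4 toolz [-0.    -0.003 -1.   ] j [-0.39  0.73  0.68  2.17 -0.9   0.55 -0.6 ] F [-1.3 -4.5 -1.2] gap -0.3
knob 1177 [531.6 -70.1  84.6]
```

>>> apply_moves:
  targets:
    - [1,0,2,0,0]
    - [1,0,3,0,0]
    - [1,0,3,0,0]

```text
t: 19.6
tcp_pos: [525.4, -88.4, 240.9]
orientation: [3.134, -0.013, 0.002]
contact_force: [-1.1, -10.3, -3.4]
finger_gap: -0.2
gripper_force: 4.6
```

```bash
python3 st.py;python3 look.py 2>/dev/null| grep knob
```

```text
t 19.6 tcp [525.4 -88.4 240.9] closing yaw -90.5 toolz [ 0.001 -0.008 -1.   ] j [-0.39  0.73  0.68  2.17 -0.9   0.55 -0.61] F [ -1.1 -10.3  -3.4] gap -0.2
knob 1153 [531.7 -70.   84.7]
```

At the end stop: force rises to 10 N and the knob no longer moves. Backing off -y and lifting to check.

>>> apply_moves:
  targets:
    - [1,0,-10,0,0]
    - [1,0,-30,0,0]
    - [1,0,-40,0,0]
    - [1,0,-40,40,0]
    - [1,0,-40,80,0]
    - [1,-20,-40,120,0]
    - [1,-40,-30,150,0]
    - [1,-50,-20,160,0]
    - [1,-50,-20,160,0]

```text
t: 20.55
tcp_pos: [475.2, -104.0, 401.6]
orientation: [-3.138, 0.006, -0.001]
contact_force: [0.1, -0.4, -0.5]
finger_gap: 0.1
gripper_force: 0.0
```

```bash
python3 st.py; python3 look.py;python3 - <<'E'
from h import *
im,d,P,X=cloud("wrist");s,_=vision.camera("side");save(np.hstack([im[:,:400],s[:,100:500]]),"w5")
E
```

```text
t 20.55 tcp [ 475.2 -104.   401.6] closing yaw -90.2 toolz [ 0.001  0.004 -1.   ] j [-0.62  0.47  1.02  2.17 -0.57  0.8  -0.81] F [ 0.1 -0.4 -0.5] gap 0.1
hand 43 mean -152.6 span [-155.10395853 -149.10395853]
green 165 mean -153.4 span [-178.30245715 -136.00245715]
red 323 mean 11.8 span [-10.93772325  35.36227675]
wing 90 472 1.3 [ 449.5 -122.9   97.5]
wing 96 346 2.3 [ 446.5 -123.2   98.8]
wing 99 169 2.6 [ 445.3 -123.3  100. ]
knob 271 [529.2 -70.5  84.6]
```

View pics/w5.png

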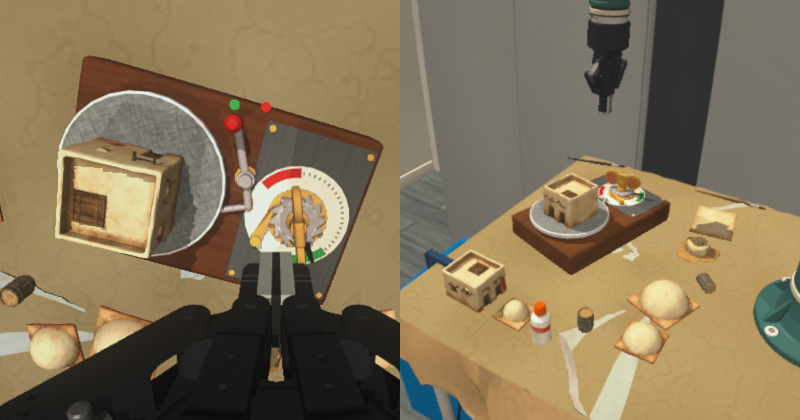

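The knob is over the green dot at (234,122), the hand is still in the green, and the house has turned with the platter. Nothing else has shifted.

```bash
python3 -c "
from cell import close_job
print(close_job())"
```

```text
the job is handed in; nothing more can be done
None
```

The key is wound so the gauge hand stays in the green band when released, and the brake lever is fully over at the green dot; the turntable is carrying the standing house round, nothing else on the table appeared moved, and the job was handed in at about 21 s.

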